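Set the spacer behind the loose tile and hold the tile pressed flush

ROBOT

A 6-joint arm with a two-finger parallel gripper is mounted at the origin on a cart in front of the work surface, level with it; the furniture and walls round the work are solid. World frame = base frame: x ahead of the robot, y to its left, z up, the work surface at z = 0. Lengths are in m, angles in rad, forces in N, time in s.
With the tool pointing down it reaches from about 0.25 to 0.8 m from the base axis. Payload 8.5 kg.
Tool frame: the origin (TCP) lies on the centre line of the jaws, within the pads' length; the fingertips stand arm.tcp_to_tips ahead of it and the grasp point (between the pads) lies 2 mm behind it (arm.tcp_to_tips is the distance from the TCP to the fingertips, in m); z points along the fingers, y is the line along which they close (so a half turn about z gives the same grasp; the last joint's range is limited). The gripper opens to 85 mm and grips with 20 to 120 N. Pads are 22 mm wide; open, the fingers measure 114 mm over their backs; the gripper's body (76 mm by 85 mm) begins 54 mm behind the grasp point. The pads swing forward as they close: fully open they stand 13 mm farther back than shut.
Start: joints at [1.315, 0.238, -0.013, 1.319, 0, 1.571], TCP at [0.133, 0.508, 0.248] pointing down, gripper open.
Joint ranges: [-2.66, 2.66], [-1.03, 1.9], [-1.14, 1.46], [-1.82, 2.27], [-1.45, 1.34], [-3.14, 3.14]. Speed limits (rad/s): [2.22, 2.22, 2.79, 3.14, 3.14, 3.14].

INTERFACE

Orientations are given as a unit quaternion [w, x, y, z].
In Python, from workcell import arm gives the robot as it stands.
- The arm moves only by the tool carry_out, never from a script. Its argument "deltas" is text: rows parted by semicolons, each of 7 numbers parted by spaces: the shift along the tool's x, y, z in units of 0.1 m (1.0 is 0.1 m), then the turn, a rotation vector about the tool's x, y, z in units of pi rad (1.0 is pi rad), then the gripper command: -1 is shut, 1 is fully open, values between are in proportion. In form: tx ty tz ax ay az hand; .... A call has 1 to 10 rows; each row shifts and turns the commanded pose from where the row before left it, along the tool's axes as they then stand; what a row does not reach is not made up. A row lasts 1/8 s, in which the tool goes at most 62.5 mm and 10.7 degrees, less where a joint would pass 70% of its speed; a pose out of reach is approached as far as the arm can. A call with a number of a shift or a turn outside -1 to 1 is refused whole. A call with a gripper value outside its range is refused whole. The fingers move at their own pace and stop on an object; "grip_force" is the grip in N (left out, the last holds). Time passes only in rows, so rows that do not move let the fingers close. It gives the time, the measured TCP pose, the force, the opening and the grip force at its end, in the units of the state.
- arm.get_state(): the state, without advancing time (a new reading comes with each control period).
- arm.get_image(name): name is "scene" or "top" or "wrist"; returns a dict with "frame" (480x640x3 uint8, blue, green, red), "z_map" (480x640 float32, m along the optical axis (not along the pixel's ray), 0 where there is no reading), "fx", "fy", "cx", "cy" (pixels), "dist" ([k1, k2, p1, p2, k3] as OpenCV has them; the pictures are not rectified), "pose" (4x4, takes a point from camera to world coordinates); the wrist camera has in their place "tool_from_camera" (4x4, takes a point from camera to tool coordinates, whose origin is the TCP and whose axes are the flange's). Camera axes: x right, y down, z forward; pixel columns grow to the right and rows downward; lengths in m; the calibration is good to about 2 mm. A picture is of the moment at which its call begins: read the wrist's pose just before it.
- arm.hand_in(): hands the job in; it is judged then, once.
The state is a dict: "time": time; "q": joint angles; "qd": joint speeds; "effort": joint torques, N m; "tcp_pos": TCP position; "tool_rot": TCP orientation; "contact_force": force on the tool from outside, world axes, zero at the start; "torque": the same for the moment, N m; "finger_gap": opening from 0.0 (shut) to 1.0 (fully open); "grasp_force": force on a finger pad.
Only numpy, scipy, OpenCV 4.12 (cv2) and the standard library are available. Lean on these libraries where they do the work, as an engineer would, in place of code of your own. Each camera call takes 0.05 s, during which the arm holds its last target. There are 200 camera calls.

TASK

Take the orange spacer off the freely spinning turntable and slide it upright, down onto the board, into the one gap between tile and metal edge strip that is wide enough for it (behind the tile that is still loose, about the middle of that tile; do not force it against the two tiles that are already set), then let go of it. Then push the loose tile towards the strip until tile, spacer and strip sit flush together, and finish while still holding the tile firmly pressed against the spacer. Leave the other things on the bench where they are.

Things in the scene. Friction and masses are not known exactly. Their poses are not given: they have to be found in the camera images.
- spacer_mid (a point): centre (half-way up) of the orange plastic spacer with black grip ribs, an upright block 16 mm thick (its x axis) x 44 mm wide (its y axis) x 56 mm tall (its z axis), about 50 g; loose, it starts standing on the turntable; same either way round
- turntable_top (a point): centre of the top face of the round aluminium turntable, 110 mm across, its top 32 mm above the worktop; it spins freely about the vertical and does not hold its angle
- board: plywood tiling board, fixed, 204 mm along its y axis, 115 mm along x (from x = -45 to +70 mm), 12 mm thick; origin on the worktop under it. Its x axis points across the board, away from the robot, to the metal edge strip. The three tiles stand in a row along y, 64 mm apart (8 mm between neighbours), in any order, on its top (z = 12 mm)
- strip_mid (a point): middle of the foot of the inner face of the aluminium edge strip, which runs along y at the far side of the board: inner face at board x = +55 mm, strip 13 mm thick, its top 16 mm above the board's top (28 mm above the worktop)
- tile_mid (a point): centre (half-way up) of the loose tile, terracotta with blue glaze, 56 x 56 mm, 16 mm thick, about 150 g, lying flat on the board with its sides about along the board's axes; its far side stands 21 to 27 mm from the strip, so only here does the 16 mm spacer go in; it slides easily. Flush behind the spacer its centre is 44 mm from the strip's inner face. In front of it, on the robot's side, lie 20 mm of free board, then free worktop. A push of 5 to 20 N is firm enough
- set_tile_a_mid (a point): centre of a set tile, same size and looks, fixed to the board; the gap to the strip is about 10 mm, too narrow
- set_tile_b_mid (a point): centre of the other set tile, same size and looks, fixed to the board; the gap to the strip is about 6 mm, too narrow
- salve_tin: flat round tin, 62 mm across, 18 mm high, bystander, beyond the board; origin at its underside
- flux_jar: white jar with green lid, 58 mm across, 50 mm high, bystander, beyond the board; origin at its underside
- tape_roll: roll of masking tape, 86 mm across, 24 mm high, bystander, to the right beyond the board; origin at its underside

How it is judged:
On the way, in this order (a step that is already met when the one before it is completed fails the run):
1. the spacer is lifted clear of the turntable (height (world z) of spacer_mid above 0.075 m and contact force between spacer and turntable below 0.05 N), for 0.1 s.
2. the spacer stands on the board in the gap between loose tile and strip, let go (z of spacer_mid in the frame of board between 0.036 and 0.044 m and angle between spacer_mid's own z axis and vertical below 0.12 rad and y of spacer_mid in the frame of tile_mid between -0.013 and 0.013 m and contact force between the fingers and spacer below 0.5 N and x of spacer_mid in the frame of board between 0.024 and 0.05 m), for 0.2 s.
At the end, for the whole second after the job is handed in: Spacer upright on the board (4 mm, 0.12 rad), let go, against the strip, within 13 mm of the loose tile's middle line; tile flat, square (0.06 rad), its centre 44 mm (within 4) from the strip; robot still pushing at rest: tile on spacer and spacer on board over 3 N, robot on tile over 2.5 N (z of spacer_mid in the frame of board between 0.036 and 0.044 m and angle between spacer_mid's own z axis and vertical below 0.12 rad and y of spacer_mid in the frame of tile_mid between -0.013 and 0.013 m and contact force between the fingers and spacer below 0.5 N and x of spacer_mid in the frame of board between 0.043 and 0.051 m and x of tile_mid in the frame of board between 0.0075 and 0.0155 m and angle between the x axis of tile_mid and the x axis of board, either way round below 0.06 rad and angle between tile_mid's own z axis and vertical below 0.06 rad and contact force between tile and spacer above 3 N and contact force between spacer and board above 3 N and contact force between any of the fingers, the arm and tile above 2.5 N and linear speed of tile below 0.01 m/s); the arm keeps its last pose, push and grip.
It fails at once if the spacer is forced against a set tile (contact force between spacer and set_tile_a above 10 N or contact force between spacer and set_tile_b above 10 N).
It fails at once if a bystander is pushed away (distance of any of salve_tin, flux_jar, tape_roll from where it was at the start of the episode above 0.03 m).
It also fails if it takes over 48 s, if anything falls off the work surface, if the arm or the gripper's body presses on something with over 40 N, if the wrist force passes 120 N, or if a joint passes its speed limit or range.

## Working session

There is one attempt and no reset: what is moved stays moved. The work goes in short steps, Python scripts to look and compute and a tool call to move; the robot and the scene stay as the last step left them, time stands still between calls to the robot, and variables do not carry over. Pictures are saved under pics/ and viewed, at most 10 in all, crops included, and the job is handed in when it is done.

Besides the shell and the picture viewer there is one more tool, called after "Call:" by a JSON object that holds its "op" and its "data". carry_out: Moves the arm, as the interface text tells. Its arguments: {"type":"object","properties":{"deltas":{"type":"string"},"grip_force":{"type":"number"}},"required":["deltas"]}

```bash
ls; mkdir -p pics; cat > h.py <<'E'
import numpy as np, cv2
from workcell import arm
def grab(n,f=None):
    s=arm.get_state(); im=arm.get_image(n)
    from scipy.spatial.transform import Rotation as R
    if n=='wrist':
        q=s['tool_rot']; T=np.eye(4); T[:3,:3]=R.from_quat([q[1],q[2],q[3],q[0]]).as_matrix(); T[:3,3]=s['tcp_pos']
        im['pose']=T@im['tool_from_camera']
    if f: cv2.imwrite(f,im['frame'])
    np.save('last_%s.npy'%n,im,allow_pickle=True)
    return im
def load(n): return np.load('last_%s.npy'%n,allow_pickle=True).item()
def px(im,pts,z=None):
    """pixel -> world; with plane height z or by depth"""
    K=np.array([[im['fx'],0,im['cx']],[0,im['fy'],im['cy']],[0,0,1.]]);P=np.array(im['pose'])
    out=[]
    for p in pts:
        u=cv2.undistortPoints(np.array([[p]],float),K,np.array(im['dist'],float))[0,0]
        d=P[:3,:3]@[u[0],u[1],1]
        k=(z-P[2,3])/d[2] if z is not None else im['z_map'][int(round(p[1])),int(round(p[0]))]
        out.append(P[:3,3]+k*d)
    return np.array(out)
E
python3 - <<'E'
from h import *
print(arm.get_state(), arm.tcp_to_tips)
for n in('top','scene'): im=grab(n,f'pics/{n}1.png'); print(im['pose'].round(3),im['fx'])
E
```

```text
pics
{'time': 0.0, 'q': array([ 1.31501432e+00,  2.38782304e-01, -1.42243321e-02,  1.31921398e+00,
        4.64193396e-06,  1.57081626e+00]), 'qd': array([-7.20998905e-05, -2.34707534e-04, -8.31515023e-04,  9.01927847e-04,
        1.67317516e-04, -1.34726723e-03]), 'effort': array([-7.46303758e-04, -5.38781083e+01,  3.46446776e+01,  1.82995596e-02,
       -2.17277255e-05, -2.00886923e-06]), 'tcp_pos': array([0.13272805, 0.50754996, 0.24768846]), 'tool_rot': array([-9.31235733e-05,  1.27552511e-01,  9.91831563e-01, -7.06031809e-04]), 'contact_force': array([-0.20090288, -0.500996  , -0.18026623]), 'torque': array([ 0.03470422,  0.00220611, -0.04235005]), 'grasp_force': 0.0, 'finger_gap': 0.9994031913822106} 0.017
[[-0.012 -0.992  0.126  0.475]
 [-1.     0.012 -0.006 -0.012]
 [ 0.004 -0.126 -0.992  1.144]
 [ 0.     0.     0.     1.   ]] 584.9472460570206
[[ 0.885 -0.298  0.358  0.318]
 [-0.466 -0.588  0.661 -0.58 ]
 [ 0.014 -0.752 -0.659  0.642]
 [ 0.     0.     0.     1.   ]] 480.82163514806405
```

View pics/top1.png

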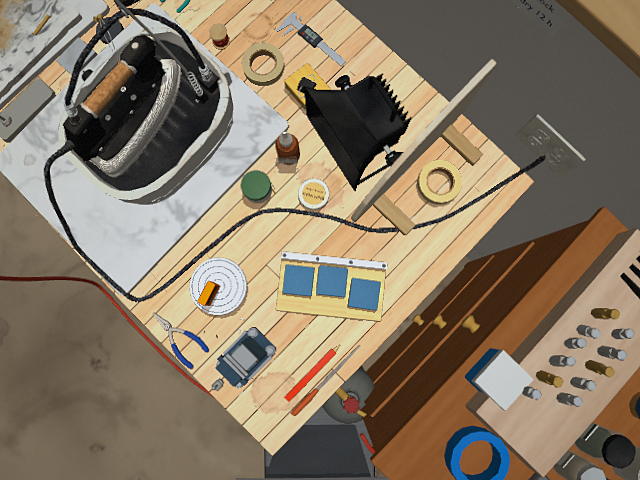

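View pics/scene1.png

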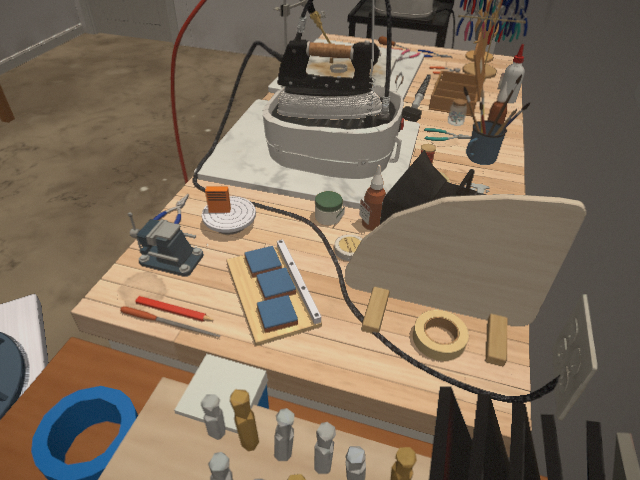

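The top view shows the spacer at about (209,293) on the turntable at (218,287). The loose tile is the right one at (364,294), and the set tiles are at (298,280) and (332,281). I'll enlarge that area next.

```bash
python3 - <<'E'
from h import *
im=load('top'); f=im['frame']
c=cv2.resize(f[240:330,180:400],None,fx=3.6,fy=3.6,interpolation=cv2.INTER_CUBIC); cv2.imwrite('pics/c1.png',c)
h=cv2.cvtColor(f,cv2.COLOR_BGR2HSV)
m=cv2.inRange(h,(3,150,110),(18,255,255)); m[:, :180]=0;m[:,260:]=0;m[:260]=0;m[315:]=0
ys,xs=np.nonzero(m);P=px(im,np.c_[xs,ys]);t=P[P[:,2]>.08][:,:2].astype(np.float32);print(len(t),P[:,2].max(),cv2.minAreaRect(t))
m=cv2.inRange(h,(95,70,60),(115,255,220)); m[:258]=0;m[315:]=0;m[:,:275]=0;m[:,390:]=0
n,l,s,ce=cv2.connectedComponentsWithStats(m)
for i in range(1,n):
  if s[i,4]>200:
    ys,xs=np.nonzero(l==i);P=px(im,np.c_[xs,ys],.028);print(ce[i],cv2.minAreaRect(P[:,:2].astype(np.float32)))
for p in [(209,293),(218,287),(236,300),(332,262),(331,300),(285,256),(384,267),(245,345)]:print(p,px(im,[p]).round(4))
E
```

```text
53 0.08940026367089304 ((0.511999785900116, 0.19525012373924255), (0.016123196110129356, 0.043548740446567535), 63.332763671875)
[298.13080685 280.14669927] ((0.5360973477363586, 0.030455229803919792), (0.05463288724422455, 0.054283201694488525), 83.37549591064453)
[331.67149758 280.87801932] ((0.533949077129364, -0.033372119069099426), (0.05489278584718704, 0.054928991943597794), 83.35525512695312)
[363.92326431 293.89159562] ((0.5083118677139282, -0.09459619969129562), (0.054821595549583435, 0.05412333086133003), 80.88813781738281)
(209, 293) [[0.5111 0.1896 0.088 ]]
(218, 287) [[0.5235 0.1803 0.0481]]
(236, 300) [[0.4994 0.1491 0.0289]]
(332, 262) [[ 0.5699 -0.0345  0.0288]]
(331, 300) [[ 0.4979 -0.032   0.0094]]
(285, 256) [[0.5827 0.0555 0.0262]]
(384, 267) [[ 0.5591 -0.134   0.0281]]
(245, 345) [[0.4155 0.1291 0.0502]]
```

View pics/c1.png

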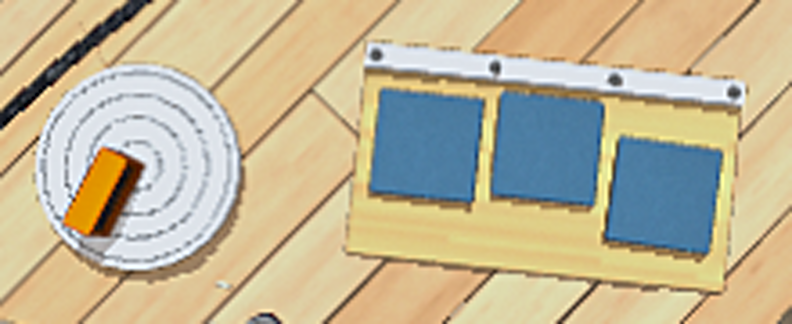

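The spacer's top centre is at about (0.512, 0.195) with its thin axis at 63°. The board yaw is about -7°. I'll move above the spacer.

Call:
{"op": "carry_out", "data": {"deltas": "-.557 -.258 0 0 0 0 1;-.557 -.258 0 0 0 0 1;-.557 -.258 0 0 0 0 1;-.557 -.258 0 0 0 0 1;-.557 -.258 0 0 0 0 1;-.557 -.258 0 0 0 0 1;-.557 -.258 0 0 0 0 1;-.557 -.258 0 0 0 0 1;0 0 .2 0 0 .0333 1;0 0 .2 0 0 .0333 1", "grip_force": 30}}

```text
time: 1.35
tcp_pos: [0.5123, 0.1944, 0.2072]
tool_rot: [-0.0, 0.233, 0.972, -0.0]
contact_force: [-0.2, 0.8, -0.3]
finger_gap: 0.999
grasp_force: 0.0
```

```bash
python3 - <<'E'
from h import *
im=grab('wrist','pics/w1.png'); s=arm.get_state(); print(s['time'],s['tcp_pos'],s['tool_rot'],s['q'])
f=im['frame'];h=cv2.cvtColor(f,cv2.COLOR_BGR2HSV)
m=cv2.inRange(h,(3,150,110),(18,255,255));ys,xs=np.nonzero(m);P=px(im,np.c_[xs,ys])
for lo in(.083,.086):
  t=P[(P[:,2]>lo)&(P[:,2]<.095)][:,:2].astype(np.float32);print(len(t),cv2.minAreaRect(t))
E
```

```text
1.4 [0.51085666 0.19435811 0.20470728] [-0.00180801  0.23511403  0.97196529 -0.00126159] [ 3.63564258e-01  2.95763969e-01 -4.62908374e-02  1.23315068e+00
 -3.67450790e-05  8.38237293e-01]
1454 ((0.5103325843811035, 0.19739511609077454), (0.01511493418365717, 0.0421210378408432), 62.689491271972656)
1385 ((0.5103303790092468, 0.1973995715379715), (0.01508320402354002, 0.04211802035570145), 62.664527893066406)
```

View pics/w1.png

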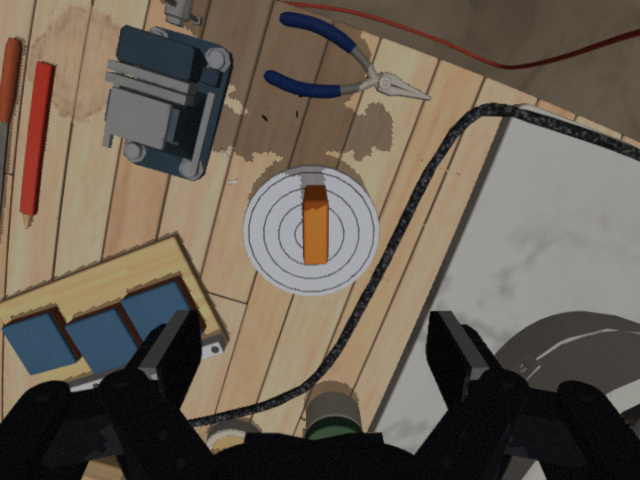

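The wrist view confirms the spacer at (315,227), aligned with the jaws. I'll descend and grip.

Call:
{"op": "carry_out", "data": {"deltas": ".01 .02 .5 0 0 0 1;0 0 .5 0 0 0 0.2;0 0 .25 0 0 0 -.3;0 0 .09 0 0 0 -.4;0 0 0 0 0 0 -.5;0 0 0 0 0 0 -1;0 0 0 0 0 0 -1;0 0 0 0 0 0 -1;0 0 0 0 0 0 -1", "grip_force": 30}}

```text
time: 2.52
tcp_pos: [0.5122, 0.1978, 0.075]
tool_rot: [0.001, 0.23, 0.973, 0.0]
contact_force: [-0.4, -0.8, 6.6]
finger_gap: 0.18
grasp_force: 33.7
```

Call:
{"op": "carry_out", "data": {"deltas": "0 0 -.575 0 0 0 -1;0 0 -.575 0 0 0 -1;-.329 -.499 0 0 0 0 -1;-.329 -.499 0 0 0 0 -1;-.329 -.499 0 0 0 0 -1;-.329 -.499 0 0 0 0 -1;-.329 -.499 0 0 0 0 -1;0 0 0 0 0 .0558 -1;0 0 0 0 0 .0558 -1;0 0 0 0 0 .0558 -1"}}

```text
time: 3.78
tcp_pos: [0.5466, -0.0995, 0.1891]
tool_rot: [-0.0, 0.478, 0.878, -0.0]
contact_force: [0.0, -0.4, -1.3]
finger_gap: 0.183
grasp_force: 32.7
```

Call:
{"op": "carry_out", "data": {"deltas": "0 0 0 0 0 .0558 -1;0 0 0 0 0 .0558 -1;0 0 0 0 0 .0558 -1;0 0 0 0 0 .0558 -1;0 0 0 0 0 0 -1;0 0 0 0 0 0 -1"}}

```text
time: 4.53
tcp_pos: [0.5468, -0.0991, 0.1892]
tool_rot: [-0.0, 0.747, 0.664, -0.0]
contact_force: [-0.4, 0.1, -0.6]
finger_gap: 0.183
grasp_force: 32.7
```

```bash
python3 - <<'E'
from h import *
im=grab('wrist','pics/w2.png'); s=arm.get_state(); print(s['time'],s['tcp_pos'],s['tool_rot'],s['finger_gap'],s['grasp_force'],s['contact_force'])
f=im['frame'];h=cv2.cvtColor(f,cv2.COLOR_BGR2HSV)
m=cv2.inRange(h,(95,70,40),(115,255,255))
n,l,st,ce=cv2.connectedComponentsWithStats(m)
for i in range(1,n):
  if st[i,4]>800:
    ys,xs=np.nonzero(l==i);P=px(im,np.c_[xs,ys],.028);print(ce[i],st[i,4],cv2.minAreaRect(P[:,:2].astype(np.float32)))
E
```

```text
4.575 [ 0.54677696 -0.09908655  0.18927667] [-2.75596908e-05  7.47608055e-01  6.64140184e-01 -1.03565923e-04] 0.1802899292032472 32.67212212085724 [-0.22674259 -0.33838947 -0.30841685]
[274.58312422  38.20138018] 6376 ((0.5348189473152161, 0.028712425380945206), (0.048683974891901016, 0.054447874426841736), 83.15411376953125)
[283.8271342  129.69588727] 6103 ((0.5328934788703918, -0.03166268765926361), (0.05375315994024277, 0.054288893938064575), 83.2877197265625)
[261.88067957 216.39154484] 5062 ((0.5081294178962708, -0.09249468147754669), (0.05459858477115631, 0.05431755632162094), 81.0201187133789)
```

View pics/w2.png

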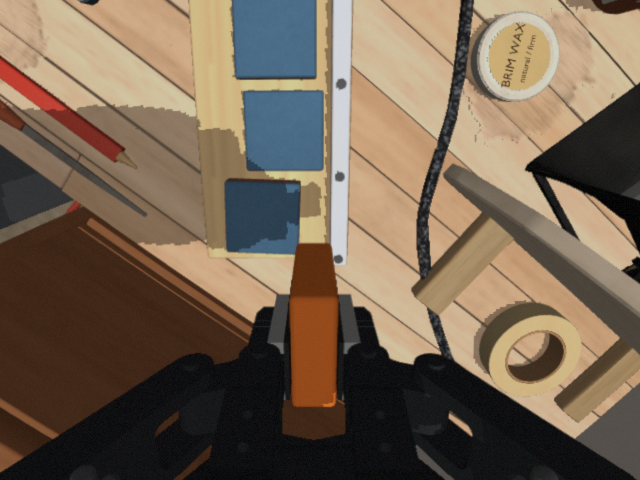

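The wrist view shows the spacer upright in the jaws above the gap. The loose tile is at (262,216) and the strip's inner edge runs near column 331. I'll check that edge numerically.

```bash
python3 - <<'E'
from h import *
im=load('wrist');f=im['frame']
c,s=np.cos(np.radians(6.75)),np.sin(np.radians(6.75))
for r in (100,130,160,230):
  sat=cv2.cvtColor(f[r:r+1],cv2.COLOR_BGR2HSV)[0,:,1].astype(int)
  print(r,list(sat[318:356]))
for r,cc in((100,331),(230,329)):
  p=px(im,[(cc,r),(cc+2,r)],.028);print([(x*c-y*s*1, x*s+y*c) for x,y,_ in p])
E
```

```text
100 [np.int64(114), np.int64(114), np.int64(114), np.int64(113), np.int64(94), np.int64(38), np.int64(95), np.int64(99), np.int64(103), np.int64(106), np.int64(103), np.int64(97), np.int64(90), np.int64(31), np.int64(11), np.int64(4), np.int64(11), np.int64(9), np.int64(11), np.int64(11), np.int64(11), np.int64(9), np.int64(12), np.int64(12), np.int64(12), np.int64(11), np.int64(10), np.int64(12), np.int64(12), np.int64(11), np.int64(5), np.int64(8), np.int64(41), np.int64(93), np.int64(97), np.int64(99), np.int64(100), np.int64(98)]
130 [np.int64(115), np.int64(113), np.int64(114), np.int64(114), np.int64(92), np.int64(39), np.int64(97), np.int64(98), np.int64(99), np.int64(100), np.int64(104), np.int64(105), np.int64(88), np.int64(17), np.int64(10), np.int64(5), np.int64(9), np.int64(11), np.int64(8), np.int64(7), np.int64(5), np.int64(6), np.int64(7), np.int64(9), np.int64(9), np.int64(12), np.int64(12), np.int64(12), np.int64(12), np.int64(9), np.int64(3), np.int64(19), np.int64(86), np.int64(100), np.int64(101), np.int64(101), np.int64(101), np.int64(97)]
160 [np.int64(114), np.
[... 615 characters left out ...]
 np.int64(92), np.int64(99), np.int64(100), np.int64(101), np.int64(83), np.int64(15), np.int64(4), np.int64(8), np.int64(11), np.int64(9), np.int64(9), np.int64(9), np.int64(8), np.int64(11), np.int64(12), np.int64(11), np.int64(10), np.int64(10), np.int64(9), np.int64(10), np.int64(7), np.int64(15), np.int64(60), np.int64(76), np.int64(78), np.int64(78), np.int64(79), np.int64(80), np.int64(82), np.int64(82), np.int64(83)]
[(np.float64(0.5659620603604778), np.float64(0.051965937459611686)), (np.float64(0.5673383982277289), np.float64(0.05197080835874099))]
[(np.float64(0.5657100341626611), np.float64(-0.04157566489258356)), (np.float64(0.567218551362162), np.float64(-0.04157366891354415))]
```

Call:
{"op": "carry_out", "data": {"deltas": "0 .005 .5 0 0 0 -1;0 0 .5 0 0 0 -1;0 0 .25 0 0 0 -1;0 0 .03 0 0 0 -1;0 0 .02 0 0 0 -1;0 0 .02 0 0 0 -1;0 0 0 0 0 0 -1"}}

```text
time: 5.45
tcp_pos: [0.5478, -0.0993, 0.0581]
tool_rot: [0.001, 0.749, 0.663, 0.0]
contact_force: [0.7, 0.3, -0.7]
finger_gap: 0.183
grasp_force: 32.7
```

```bash
python3 - <<'E'
from h import *
im=grab('scene'); s=arm.get_state(); print(s['tcp_pos'],s['contact_force'],s['torque'])
c=cv2.resize(im['frame'][180:340,200:360],None,fx=3.6,fy=3.6,interpolation=cv2.INTER_CUBIC); cv2.imwrite('pics/c2.png',c)
E
```

```text
[ 0.54774235 -0.09922478  0.05804025] [-0.47329333 -0.51019064 -0.54836255] [-0.00514601 -0.01266653 -0.04022175]
```

View pics/c2.png

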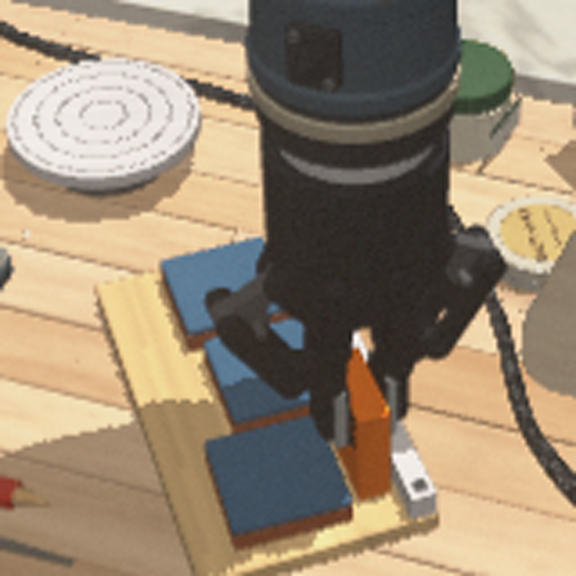

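The spacer is in the gap, about at (370,440), clear of both tile and strip. I'll lower it the last few mm.

Call:
{"op": "carry_out", "data": {"deltas": "0 0 .015 0 0 0 -1;0 0 .01 0 0 0 -1;0 0 .01 0 0 0 -1;0 0 0 0 0 0 -1"}}

```text
time: 6.0
tcp_pos: [0.5475, -0.0992, 0.0551]
tool_rot: [0.0, 0.749, 0.663, 0.0]
contact_force: [-4.1, 0.7, 13.3]
finger_gap: 0.183
grasp_force: 34.7
```

Call:
{"op": "carry_out", "data": {"deltas": "0 0 -.005 0 0 0 -.55;0 0 0 0 0 0 -.4;0 0 0 0 0 0 -.2;0 0 0 0 0 0 0;0 0 0 0 0 0 0;0 0 0 0 0 0 0;0 0 -.2 0 0 0 0;0 0 -.5 0 0 0 0;0 0 -.5 0 0 0 -.5;0 0 0 0 0 0 -1"}}

```text
time: 7.25
tcp_pos: [0.5495, -0.0995, 0.1783]
tool_rot: [0.003, 0.749, 0.663, 0.002]
contact_force: [-0.0, 0.2, -0.3]
finger_gap: 0.08
grasp_force: 0.0
```

```bash
python3 - <<'E'
from h import *
im=grab('scene'); s=arm.get_state(); print(s['tcp_pos'],s['finger_gap'],s['contact_force'],s['q'])
c=cv2.resize(im['frame'][180:340,200:360],None,fx=3.6,fy=3.6,interpolation=cv2.INTER_CUBIC); cv2.imwrite('pics/c3.png',c)
E
```

```text
[ 0.54837406 -0.09934725  0.17597773] 0.0067226485262825795 [-0.0909592   0.265023   -0.91095995] [-1.79171256e-01  3.23177907e-01 -8.22496520e-02  1.16169556e+00
 -9.95618000e-05  1.51298059e+00]
```

View pics/c3.png

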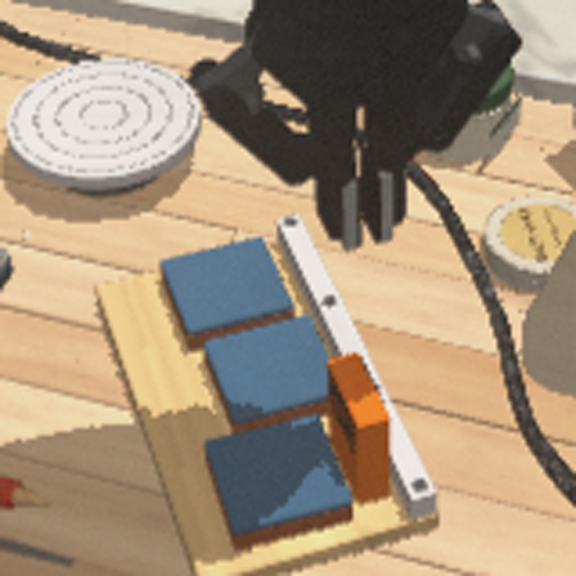

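The spacer stands free and upright at (360,430), behind the loose tile at (275,475). I'll move shut fingers to the robot's side of the tile and go down.

Call:
{"op": "carry_out", "data": {"deltas": ".01 -.475 0 0 0 0 -1;0 -.475 0 0 0 0 -1;0 0 .5 0 0 0 -1;0 0 .5 0 0 0 -1;0 0 .3 0 0 0 -1;0 0 .1 0 0 0 -1;0 0 0 0 0 0 -1"}}

```text
time: 8.18
tcp_pos: [0.4526, -0.0866, 0.0338]
tool_rot: [-0.001, 0.749, 0.663, -0.001]
contact_force: [0.2, -0.3, 0.6]
finger_gap: -0.0
grasp_force: 0.0
```

Call:
{"op": "carry_out", "data": {"deltas": "0 .04 0 0 0 0 -1;0 .03 0 0 0 0 -1;0 .02 0 0 0 0 -1;0 .02 0 0 0 0 -1;0 .02 0 0 0 0 -1;0 .02 0 0 0 0 -1;0 .01 0 0 0 0 -1;0 0 0 0 0 0 -1"}}

```text
time: 9.18
tcp_pos: [0.4689, -0.0886, 0.0342]
tool_rot: [-0.0, 0.749, 0.663, -0.0]
contact_force: [-0.5, -0.1, 0.3]
finger_gap: 0.003
grasp_force: 0.5
```

Call:
{"op": "carry_out", "data": {"deltas": "0 .015 0 0 0 0 -1;0 .015 0 0 0 0 -1;0 .01 0 0 0 0 -1;0 0 0 0 0 0 -1"}}

```text
time: 9.68
tcp_pos: [0.4731, -0.0891, 0.0343]
tool_rot: [0.0, 0.749, 0.663, -0.0]
contact_force: [-0.7, 0.1, -0.0]
finger_gap: 0.001
grasp_force: 0.3
```

```bash
python3 - <<'E'
from h import *
im=grab('scene'); s=arm.get_state(); print(s['tcp_pos'],s['finger_gap'],s['contact_force'])
c=cv2.resize(im['frame'][180:340,200:360],None,fx=3.6,fy=3.6,interpolation=cv2.INTER_CUBIC); cv2.imwrite('pics/c4.png',c)
E
```

```text
[ 0.47311364 -0.08911243  0.03432425] -0.004120924946779209 [-1.48059997  0.20747095 -0.35363815]
```

View pics/c4.png

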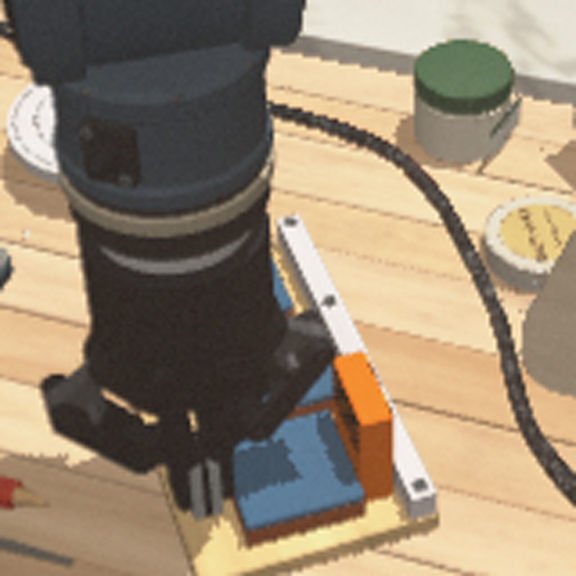

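The tile is moving in and the spacer is still upright at (365,425), with a small gap left. I'll keep going in small steps.

Call:
{"op": "carry_out", "data": {"deltas": "0 .01 0 0 0 0 -1;0 .01 0 0 0 0 -1;0 .01 0 0 0 0 -1;0 0 0 0 0 0 -1"}}

```text
time: 10.22
tcp_pos: [0.4747, -0.0893, 0.0341]
tool_rot: [-0.001, 0.749, 0.663, -0.001]
contact_force: [-6.3, -0.1, 3.4]
finger_gap: 0.0
grasp_force: 3.6
```

Call:
{"op": "carry_out", "data": {"deltas": "0 .01 0 0 0 0 -1;0 0 0 0 0 0 -1;0 0 0 0 0 0 -1"}}

```text
time: 10.6
tcp_pos: [0.4748, -0.0894, 0.034]
tool_rot: [-0.001, 0.749, 0.663, -0.001]
contact_force: [-9.7, 0.6, 6.9]
finger_gap: -0.003
grasp_force: 5.3
```

Call:
{"op": "carry_out", "data": {"deltas": "0 .005 0 0 0 0 -1;0 0 0 0 0 0 -1;0 0 0 0 0 0 -1;0 0 0 0 0 0 -1"}}

```text
time: 11.1
tcp_pos: [0.4749, -0.0894, 0.034]
tool_rot: [-0.002, 0.749, 0.663, -0.002]
contact_force: [-10.9, 0.7, 7.5]
finger_gap: -0.002
grasp_force: 6.3
```

```bash
python3 - <<'E'
from h import *
im=grab('scene'); s=arm.get_state(); print(s['tcp_pos'],s['contact_force'],s['time'])
f=im['frame'];h=cv2.cvtColor(f,cv2.COLOR_BGR2HSV)
m=cv2.inRange(h,(3,150,90),(18,255,255));m[:270]=0;m[330:]=0;m[:,:285]=0;m[:,330:]=0
ys,xs=np.nonzero(m);P=px(im,np.c_[xs,ys]);t=P[P[:,2]>.064];print(len(t),np.percentile(t[:,2],[5,95]),cv2.minAreaRect(t[:,:2].astype(np.float32)))
c=cv2.resize(f[230:340,240:350],None,fx=5,fy=5,interpolation=cv2.INTER_CUBIC); cv2.imwrite('pics/c5.png',c)
E
```

```text
[ 0.47488621 -0.08937453  0.03399913] [-10.21609446   1.1351309    6.74425295] 11.15
203 [0.06544578 0.06966996] ((0.44419607520103455, -0.33241990208625793), (0.55567467212677, 0.024880319833755493), 65.4666748046875)
```

View pics/c5.png

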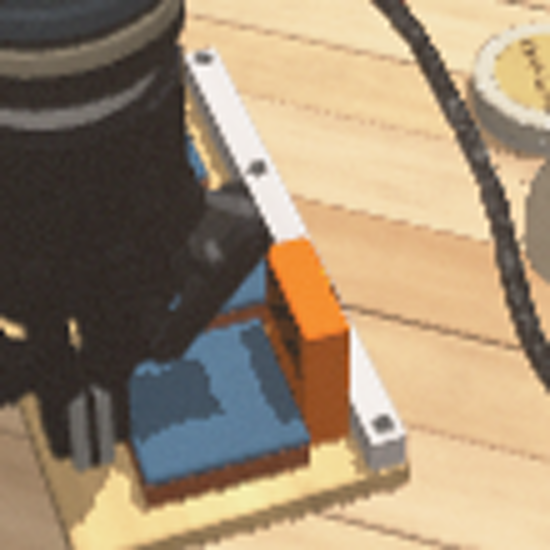

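The spacer at (310,340) is upright between tile and strip with no visible gap. I'll check how close the gripper knuckle at (255,215) is to it, using depth.

```bash
python3 - <<'E'
from h import *
im=load('scene');c,s=np.cos(np.radians(6.75)),np.sin(np.radians(6.75))
B=lambda x,y,z:np.round([x*c-y*s-.511,x*s+y*c,z],4)
def q(u,v): return B(*px(im,[(240+u/5,230+v/5)])[0])
for n,u,v in [('kn',262,225),('kn',250,215),('kn',240,250),('kn',200,310),('sp',300,270),('sp',325,310),('sp',290,255),('sp',340,322),('strip',365,385),('tile',220,400),('tile',295,430),('tile',145,460),('spfront',325,380)]: print(n,q(u,v))
E
```

```text
kn [ 0.0308 -0.0428  0.109 ]
kn [ 0.0286 -0.0378  0.1095]
kn [ 0.0223 -0.0465  0.1046]
kn [ 0.0088 -0.0458  0.0817]
sp [ 0.0477 -0.0291  0.0689]
sp [ 0.0497 -0.0476  0.068 ]
sp [ 0.0465 -0.0229  0.0703]
sp [ 0.053  -0.0525  0.0662]
strip [ 0.0634 -0.0487  0.027 ]
tile [ 0.0158 -0.0391  0.0282]
tile [ 0.0351 -0.0586  0.0269]
tile [-0.0145 -0.0538  0.0272]
spfront [ 0.0464 -0.0564  0.0448]
```

```bash
python3 -c "
from workcell import arm
print(arm.hand_in())"
```

```text
the job is handed in; nothing more can be done
None
```

The job is handed in at about 11 s on the robot's clock, verdict not shown: the spacer stands released and upright between loose tile and strip, and the arm is still pressing the tile against it with about 10 N.

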